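Pack the hut and van into the swing-out stock tray

TASK

Pack up this corner of the model railway: first stand the little hut, which is in the tray's way, upright in the near-square compartment of the plywood stock tray. Then push the tray's raised corner block so that the tray swings a quarter turn about the pin at its opposite corner, until its steel eye has snapped past the sprung gate and is caught inside the snap hook. Last, take the goods van off the sloping ramp and set it on its wheels, lengthwise, in the tray's long empty compartment; drop nothing, keep the tray flat on the table, and leave the lorry, tank wagon and buffer stop where they are.

Things in the scene. Friction and masses are not known exactly. Their poses are not given: they have to be found in the camera images.
- stand: Fixed steel pin and snap hook on an aluminium rail. Origin: foot of the pin, table level; z up. The pin (10 mm, with a 20 mm head at 18 mm) holds the tray's ear for good. +y: along the rail from pin to hook; +x: from the tray to the rail (about away from the robot). Rail at x 56 to 70 mm, 24 mm high. Heading within 0.2 rad of the world's.
- hook_seat (a point): Where the eye's bar sits when caught in the snap hook: stand x 26, y 150 mm, 15 mm up; axes as stand. The hook is a flat steel C, 40 wide, 42 deep, at 10 to 20 mm height, its 21 mm mouth facing -x and closed by a sprung gate 24 mm in front of this point. Its back stops the bar 5 mm beyond it. The bar must come within 2 mm of this point for the gate to shut behind it.
- gate (a joint): Hinged gate of the snap hook: 0 = shut, grows to 1.35 rad as the eye pushes it inwards (about 2 to 4 N at the eye); its spring shuts it once the eye is past.
- tray: Loose plywood tray, 0.5 to 0.8 kg. Origin: axis of its ear, on the pin (2 mm play), table level. Box: own x -126 to -14, y -14 to 171, z 0 to 15 mm; walls 5 mm. Starts turned 1.4 to 1.75 rad anticlockwise (from above) of stand; must turn clockwise till its axes lie along stand's. A wall at y 61 to 66 parts off the near-square bay; one at x -90 to -85 parts the long empty bay from one with rails.
- tray_corner (a point): Outer corner of the tray opposite the pin, at tray x -126, y 171 mm, 15 mm up; axes as tray. A plywood block 28 x 28 mm and 30 mm high fills this corner (tray x -126 to -98, y 143 to 171): push it on its outer face at tray x = -126, towards tray +x, at 5 to 28 mm above the table; 3 to 8 N move the tray.
- tray_eye (a point): Middle of the upright 6 mm bar of the tray's steel eye, at tray x 26, y 150 mm, 15 mm up; axes as tray. The eye stands 40 mm out from the tray wall and reaches 29 mm up.
- square_bay (a point): Centre of the floor of the near-square compartment, tray x -70, y 26 mm, 4 mm above the table; clear size 102 mm (x) by 70 mm (y), walls 11 mm above its floor; axes as tray.
- long_bay (a point): Centre of the floor of the long empty compartment, tray x -52, y 116 mm, 4 mm above the table; clear size 66 mm (x) by 100 mm (y), walls 11 mm above its floor; axes as tray.
- hut_center (a point): Centre (31 mm above its foot) of the loose lineside hut: cream walls 40 mm (its x, flush from foot to roof: the faces to grip) by 50 mm (its y), reddish flat roof 58 mm long in y, 62 mm high, 90 g. z up. It starts in the tray's way.
- van_center (a point): Centre (27 mm above the foot of its wheels) of the loose goods van: dark wooden box body with a grey roof, 80 mm long (its x), 34 mm wide (its y: the flat sides to grip, 11 to 49 mm above the foot of the wheels), 54 mm high (its z), 80 g. It starts on the ramp, its x axis rising with the slope. Grip it above its middle, and level its z before setting it down.
- ramp: Fixed wooden ramp; origin under its centre at table level, z up. Its deck, 110 mm long and 66 mm wide, rises along its own +x (to the left and away from the robot) at 35 degrees, 40 mm high at the centre; a lip 12 mm high stops the van at the low end.
- tank_center (a point): Bystander: tank wagon, 74 mm long, 44 mm high. Leave alone.
- lorry_center (a point): Bystander: toy lorry, 88 mm long, 40 mm high. Leave alone.
- buffer_center (a point): Bystander: buffer stop, 40 mm long, 28 mm high. Leave alone.
- dock: Bystander: fixed concrete loading dock, 86 x 54 mm, 38 mm high with the crate and drums on it; origin under its centre. It and the ramp trade places.
Things that resemble listed ones, but are neither listed nor needed, are in the scene too. What is meant by the part that bears hut_center is not yellow, and is the smaller of those in its own colour.

How it is judged:
By the outcome, as a careful person would: the job done as asked, in the order asked, and still so for the second after the job is handed in, with the robot touching nothing.
It also fails if it takes over 69 s, if anything falls off the work surface, if the arm or the gripper's body presses on something with over 40 N, if the wrist force passes 120 N, or if a joint passes its speed limit or range.

ROBOT

A 7-joint arm with a two-finger parallel gripper is mounted at the origin on the work surface. World frame = base frame: x ahead of the robot, y to its left, z up, the work surface at z = 0. Lengths are in m, angles in rad, forces in N, time in s.
With the tool pointing down it reaches from about 0.425 to 0.925 m from the base axis. Payload 6.8 kg.
Tool frame: the origin (TCP) lies on the centre line of the jaws, within the pads' length; the fingertips stand 8 mm ahead of it and the grasp point (between the pads) lies 11 mm behind it (bot.tips_ahead is the distance from the TCP to the fingertips, in m); z points along the fingers, y is the line along which they close (so a half turn about z gives the same grasp; the last joint's range is limited). The gripper opens to 85 mm and grips with 20 to 120 N. Pads are 22 mm wide; open, the fingers measure 114 mm over their backs; the gripper's body (76 mm by 85 mm) begins 54 mm behind the grasp point. The pads swing forward as they close: fully open they stand 13 mm farther back than shut.
Start: joints at [-1.427, 0.477, 0.022, 1.555, -0.011, 1.109, -0.083], TCP at [0.168, 0.654, 0.239] pointing down, gripper open.
Joint ranges: [-2.96, 2.96], [-0.34, 2.1], [-1.41, 1.46], [0.24, 2.44], [-1.37, 4.51], [0.17, 1.92], [-2.96, 2.96]. Speed limits (rad/s): [2.39, 2.39, 3.14, 3.14, 3.14, 3.14, 3.14].

INTERFACE

Orientations are given as a unit quaternion [w, x, y, z].
In Python, from station import bot gives the robot as it stands.
- The arm moves only by the tool send_rows, never from a script. Its argument "deltas" is text: rows parted by semicolons, each of 4 numbers parted by spaces: the shift along the tool's x, y, z in m, then the turn about the tool's z in degrees. In form: x y z spin; .... A call has 1 to 5 rows; each row is the pose to reach, as a shift and turn from the pose commanded when the call began, along the tool's axes at that moment; what a row does not reach only later rows make up. A row lasts 1/10 s, in which the tool goes at most 50 mm and 8.59 degrees, less where a joint would pass 70% of its speed; a pose out of reach is approached as far as the arm can. A call with a gripper value outside its range is refused whole. "claw" is the opening, from 0 (shut) to 1 (fully open), set as the call begins (left out, the last holds). The fingers move at their own pace and stop on an object; "force" is the grip in N (left out, the last holds). Time passes only in rows, so rows that repeat a pose let the fingers close. It gives the time, the measured TCP pose, the force, the opening and the grip force at its end, in the units of the state.
- bot.get_obs(): the state, without advancing time (a new reading comes with each control period).
- bot.read_camera(name): name is "scene" or "side" or "wrist"; returns a dict with "img" (400x640x3 uint8, red, green, blue), "depth" (400x640 float32, m along the optical axis (not along the pixel's ray), 0 where there is no reading), "fx", "fy", "cx", "cy" (pixels), "camera_from_world" (4x4, takes a point from world to camera coordinates). Camera axes: x right, y up, looking along -z (the intrinsics and any distortion apply to the point x, -y, -z); pixel columns grow to the right and rows downward; lengths in m; the calibration is good to about 2 mm. A picture is of the moment at which its call begins.
- bot.hand_in(): hands the job in; it is judged then, once.
Trained networks look in a picture, given as the dict that the camera call returned (one of the last four; its "shot" number tells which), for a name from the list of things; names that differ only in an ending like _2 or _b are one class to them, and where a whole thing is asked for, a point or a joint stands for the part that bears it (a point fixed in the world has none). Each returns a list of dicts, best first, with "confidence" (0 to 1); they miss things now and then, are a little off and sometimes report something else, mostly with a low value. They report only what shows in the picture. A call takes as long as a camera call. They do not tell look-alikes from the thing itself.
- bot.masks_of(picture, query): "mask" (400x640 bool, what is visible of it).
- bot.landmark_of(picture, query): "xyz" ([x, y, z] in m, in world coordinates, good to about 4 mm: a listed point, or the origin of a listed thing).
The state is a dict: "t": time; "q": joint angles; "joint_vel": joint speeds; "joint_torque": joint torques, N m; "eef_pos": TCP position; "tool_rot": TCP orientation; "contact_force": force on the tool from outside, world axes, zero at the start; "torque": the same for the moment, N m; "gripper_width": opening from 0.0 (shut) to 1.0 (fully open); "grasp_force": force on a finger pad.
Only numpy, scipy, OpenCV 4.12 (cv2) and the standard library are available. Lean on these libraries where they do the work, as an engineer would, in place of code of your own. Each camera call takes 0.05 s, during which the arm holds its last target. There are 200 camera calls.

## Working session

There is one attempt and no reset: what is moved stays moved. The work goes in short steps, Python scripts to look and compute and a tool call to move; the robot and the scene stay as the last step left them, time stands still between calls to the robot, and variables do not carry over. Pictures are saved under pics/ and viewed, at most 13 in all, crops included, and the job is handed in when it is done.

Besides the shell and the picture viewer there is one more tool, called after ">>>" by a JSON object that holds its "api" and its "payload", one argument or row to a line. send_rows: Moves the arm, as the interface text tells. Its arguments: {"type":"object","properties":{"deltas":{"type":"string"},"claw":{"type":"number"},"force":{"type":"number"}},"required":["deltas"]}

```bash
ls; mkdir -p pics
cat > h.py <<'E'
from station import bot
import numpy as np, cv2
from scipy.spatial.transform import Rotation as R
def w2p(c,p):
    q=c["camera_from_world"]@np.append(p,1); return np.array([c["cx"]+c["fx"]*q[0]/-q[2], c["cy"]+c["fy"]*-q[1]/-q[2]])
def cloud(c):
    d=c["depth"]; v,u=np.mgrid[:400,:640]
    P=np.stack([(u-c["cx"])/c["fx"]*d,-(v-c["cy"])/c["fy"]*d,-d,np.ones_like(d)],-1)
    W=P@np.linalg.inv(c["camera_from_world"]).T
    W=W[...,:3]; W[d<=0]=np.nan; return W
def save(c,n): cv2.imwrite("pics/"+n,c["img"][:,:,::-1])
def tool(): 
    o=bot.get_obs(); w=o["tool_rot"]; return np.array(o["eef_pos"]),R.from_quat([w[1],w[2],w[3],w[0]]).as_matrix()
E
python3 - <<'E'
from h import *
for n in ["scene","side"]:
    c=bot.read_camera(n); save(c,n+"0.png")
    for q in ["stand","hook_seat","tray","tray_corner","tray_eye","square_bay","long_bay","hut_center","van_center","ramp","tank_center","lorry_center","buffer_center","dock"]:
        for r in bot.landmark_of(c,q): 
            if r["confidence"]>.2: print(n,q,np.round(r["xyz"],3),round(r["confidence"],2),w2p(c,np.array(r["xyz"])).astype(int))
p,T=tool();print(p,T.round(3))
E
```

```text
pics
scene stand [ 0.706 -0.086  0.001] 0.78 [322 268]
scene stand [0.594 0.281 0.   ] 0.72 [392 192]
scene hook_seat [0.728 0.059 0.017] 0.92 [370 244]
scene tray [ 0.703 -0.089  0.003] 0.71 [320 267]
scene tray_corner [ 0.555 -0.239  0.012] 0.68 [238 259]
scene tray_eye [ 0.554 -0.086  0.012] 0.77 [286 234]
scene square_bay [ 0.693 -0.16   0.004] 0.81 [295 278]
scene long_bay [ 0.601 -0.156  0.003] 0.95 [275 257]
scene long_bay [ 0.594  0.281 -0.001] 0.57 [392 193]
scene hut_center [ 0.409 -0.022  0.04 ] 0.75 [274 191]
scene hut_center [0.587 0.03  0.037] 0.72 [327 216]
scene hut_center [ 0.362 -0.144  0.026] 0.61 [230 204]
scene van_center [0.496 0.378 0.057] 0.57 [394 151]
scene ramp [ 0.508  0.393 -0.003] 0.58 [398 167]
scene tank_center [ 0.383 -0.394  0.022] 0.73 [151 247]
scene lorry_center [0.406 0.161 0.015] 0.54 [322 175]
scene lorry_center [0.458 0.26  0.012] 0.31 [357 172]
scene buffer_center [0.459 0.262 0.012] 0.56 [358 172]
scene dock [ 0.594  0.28  -0.002] 0.57 [392 193]
side stand [ 0.707 -0.09  -0.001] 0.89 [382 199]
side hook_seat [0.729 0.061 0.016] 0.61 [352 169
[... 545 characters left out ...]
.041] 0.64 [303 237]
side hut_center [0.492 0.376 0.064] 0.57 [238 152]
side van_center [0.497 0.376 0.063] 0.53 [240 151]
side ramp [ 0.509  0.391 -0.003] 0.66 [243 160]
side ramp [ 0.693 -0.159 -0.   ] 0.31 [397 212]
side tank_center [ 0.385 -0.395  0.026] 0.91 [400 328]
side lorry_center [0.408 0.162 0.023] 0.69 [263 206]
side lorry_center [ 0.555 -0.083  0.017] 0.68 [351 222]
side buffer_center [ 0.555 -0.085  0.017] 0.63 [351 222]
side buffer_center [0.459 0.259 0.005] 0.58 [256 185]
side buffer_center [0.585 0.028 0.033] 0.48 [331 194]
side dock [0.592 0.278 0.001] 0.85 [281 163]
[0.16814372 0.65372717 0.2392858 ] [[-0.968  0.249 -0.   ]
 [ 0.249  0.968  0.   ]
 [ 0.    -0.    -1.   ]]
```

Run:
```python
import cv2
a=cv2.imread("pics/scene0.png")[110:310,130:430]; cv2.imwrite("pics/sc.png",cv2.resize(a,(800,533),interpolation=2))
a=cv2.imread("pics/side0.png")[120:350,210:450]; cv2.imwrite("pics/si.png",cv2.resize(a,(626,600),interpolation=2))
```

```text
(no output)
```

View pics/sc.png

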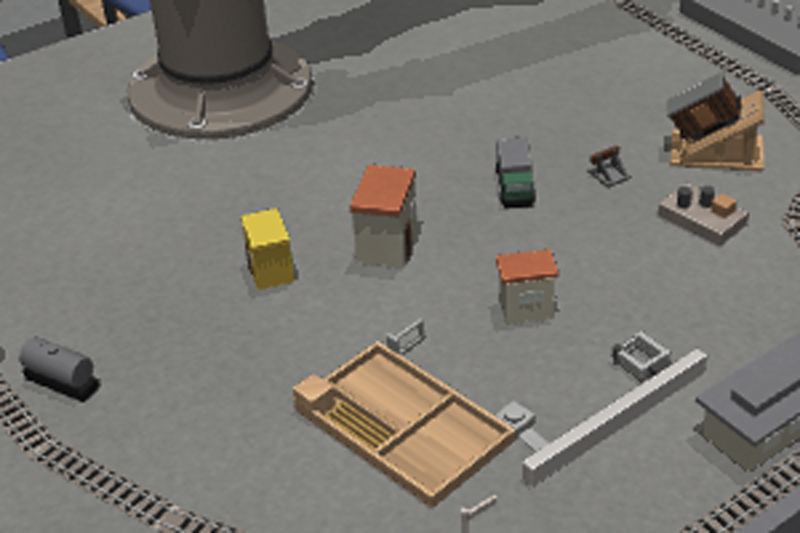

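View pics/si.png

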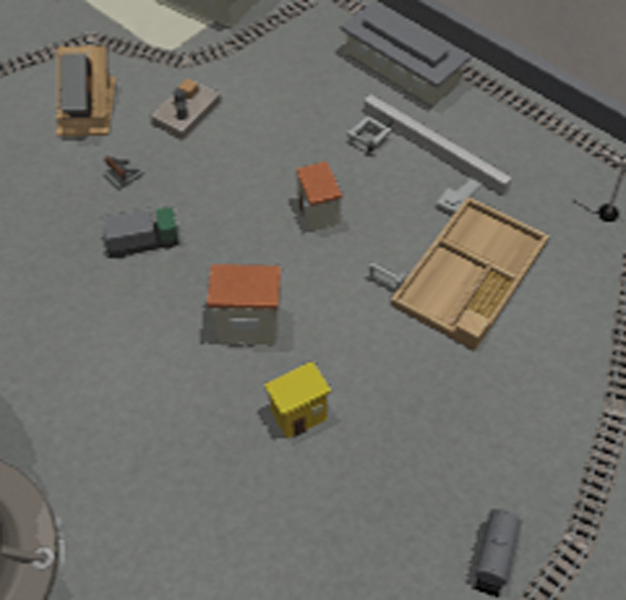

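Candidates for the hut, full scene pixels: yellow hut (230,203), excluded by colour; large cream/red hut (274,190), the bigger one; small cream/red hut (328,217), the smaller one in its colour and in the tray's sweep, so that is my choice. The images also show the tray at about (295,265), the hook at (370,244), and the van on the ramp at (394,151). I'll fly above the chosen hut.

>>> {"api": "send_rows", "payload": {
  "deltas": "-0.037 -0.033 0 0; -0.074 -0.066 0 0; -0.111 -0.1 0 0; -0.148 -0.133 0 0; -0.185 -0.166 0 0"
}}

```text
t: 2.0
eef_pos: [0.3069, 0.4451, 0.2396]
tool_rot: [0.0, 0.126, 0.992, 0.0]
contact_force: [0.4, 0.6, 0.3]
gripper_width: 0.996
grasp_force: 0.0
```

>>> {"api": "send_rows", "payload": {
  "deltas": "-0.037 -0.033 0 0; -0.074 -0.066 0 0; -0.111 -0.1 0 0; -0.148 -0.133 0 0; -0.185 -0.166 0 0"
}}

```text
t: 2.5
eef_pos: [0.4447, 0.2382, 0.2397]
tool_rot: [0.0, 0.126, 0.992, 0.0]
contact_force: [1.0, 1.1, 0.3]
gripper_width: 1.002
grasp_force: 0.0
```

>>> {"api": "send_rows", "payload": {
  "deltas": "-0.037 -0.033 0 0; -0.074 -0.066 0 0; -0.111 -0.1 0 0; -0.148 -0.133 0 0; -0.165 -0.146 0 0"
}}

```text
t: 3.0
eef_pos: [0.5691, 0.0519, 0.2398]
tool_rot: [0.001, 0.129, 0.992, -0.001]
contact_force: [0.4, -0.3, 0.8]
gripper_width: 1.001
grasp_force: 0.0
```

```bash
cat >> h.py <<'E'
def rect(W,m,lo,hi):
    s=m&(W[...,2]>lo)&(W[...,2]<hi); P=W[s]; (c,sz,a)=cv2.minAreaRect((P[:,:2]*1000).astype(np.float32)); return np.round(c,1),np.round(sz,1),round(a,1),np.median(P[:,2]).round(4),len(P)
E
python3 - <<'E'
from h import *
p,T=tool(); print(p,T.round(3),bot.get_obs()["t"])
for n in ["wrist","side"]:
    c=bot.read_camera(n); save(c,n+"1.png"); W=cloud(c)
    for q in ["hut_center","stand","hook_seat","tray","tray_corner","tray_eye","square_bay","long_bay"]:
        for r in bot.landmark_of(c,q):
            if r["confidence"]>.3: print(n,q,np.round(r["xyz"],4),round(r["confidence"],2),w2p(c,np.array(r["xyz"])).astype(int))
    for r in bot.masks_of(c,"hut_center"):
        m=r["mask"]; P=W[m]; 
        if np.hypot(*(np.nanmedian(P[:,:2],0)-[.586,.027]))<.06:
            print(n,r["confidence"],m.sum(),np.nanmax(P[:,2]), rect(W,m,.05,.075), rect(W,m,.01,.07))
E
```

```text
[0.56914789 0.05192685 0.23980325] [[-0.967  0.255  0.002]
 [ 0.255  0.967 -0.002]
 [-0.002 -0.001 -1.   ]] 3.0
wrist hut_center [0.5866 0.0252 0.0328] 0.91 [301 197]
wrist hut_center [ 0.3629 -0.1468  0.0339] 0.77 [95 45]
wrist hut_center [ 0.4099 -0.0261  0.0423] 0.7 [211  58]
wrist stand [ 0.7103 -0.082  -0.0052] 0.6 [258 284]
wrist hook_seat [0.7295 0.0631 0.0184] 0.55 [355 281]
wrist tray [ 0.7078 -0.0854 -0.0016] 0.66 [254 284]
wrist tray_corner [ 0.5587 -0.2327  0.0172] 0.86 [113 222]
wrist tray_eye [ 0.5578 -0.0824  0.0168] 0.59 [218 194]
wrist long_bay [ 0.6026 -0.1604  0.0036] 0.66 [180 235]
wrist 0.55 2110 0.06449636218245536 (array([586. ,  28.9]), array([58.1, 40.2]), 61.5, np.float64(0.0623), 1742) (array([585.3,  29.3]), array([58.1, 41.7]), 61.5, np.float64(0.0621), 2008)
side hut_center [ 0.4084 -0.0256  0.0424] 0.66 [304 236]
side hut_center [ 0.3645 -0.1453  0.0263] 0.64 [323 273]
side hut_center [0.5858 0.0247 0.0362] 0.63 [332 194]
side stand [ 0.7062 -0.0891 -0.0047] 0.68 [382 199]
side hook_seat [0.7285 0.0607 0.0174] 0.62 [352 169]
side hook_seat [ 0.5577 -0.2382  0.0101] 0.49 [391 252]
side hook_seat [ 0.5552 -0.0833  0.0152] 0.46 [351 222]
side tray [ 0.7084 -0.0885 -0.0012] 0.95 [382 198]
side tray_corner [ 0.5583 -0.2375  0.0116] 0.66 [391 251]
side tray_eye [ 0.5558 -0.0849  0.0151] 0.77 [351 223]
side square_bay [ 0.6907 -0.1582  0.0027] 0.62 [396 212]
side long_bay [ 6.021e-01 -1.593e-01 -3.000e-04] 0.63 [379 230]
side long_bay [ 0.7128 -0.0893 -0.0029] 0.4 [383 198]
side 0.88 381 0.06747064991538498 (array([586.4,  26. ]), array([61.2, 41.3]), 61.7, np.float64(0.0617), 205) (array([585.8,  26.4]), array([61.2, 42.7]), 61.7, np.float64(0.0591), 331)
```

View pics/wrist1.png

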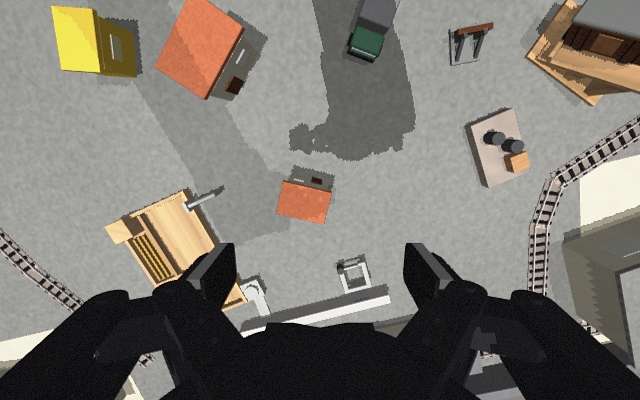

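The wrist view shows the small hut at (304,200), the tray at (175,235) and the hook at (353,272). That confirms the choice. Next I check joint room.

Run:
```python
from h import *
o=bot.get_obs(); print(np.round(o["q"],3),o["t"])
p,T=tool()
g=np.array([.586,.0275,.045])  # grasp pt; tcp is 11mm ahead(lower)
d=T.T@(g-[0,0,.011]-p); print(d.round(4))
```

```text
[-0.493  0.313  0.352  1.831 -0.125  1.019  1.228] 4.0
[-0.0257 -0.0243  0.2053]
```

>>> {"api": "send_rows", "payload": {
  "deltas": "-0.026 -0.024 0.02 8.5; -0.026 -0.024 0.04 17; -0.026 -0.024 0.06 25.5; -0.026 -0.024 0.08 34; -0.026 -0.024 0.1 42.5"
}}

```text
t: 4.5
eef_pos: [0.5865, 0.0277, 0.1386]
tool_rot: [0.0, 0.479, 0.878, 0.0]
contact_force: [0.1, -0.4, 0.1]
gripper_width: 0.999
grasp_force: 0.0
```

>>> {"api": "send_rows", "payload": {
  "deltas": "0 0 0.01 8.5; 0 0 0.02 17; 0 0 0.03 25.5; 0 0 0.04 34; 0 0 0.05 42.5"
}}

```text
t: 5.0
eef_pos: [0.5865, 0.0279, 0.0889]
tool_rot: [0.0, 0.765, 0.644, 0.0]
contact_force: [0.2, 0.1, 0.4]
gripper_width: 0.998
grasp_force: 0.0
```

>>> {"api": "send_rows", "payload": {
  "deltas": "0 0 0 8.5; 0 0 0 17; 0 0 0 18.8; 0 0 0 18.8; 0 0 0 18.8"
}}

```text
t: 5.5
eef_pos: [0.5865, 0.0278, 0.0894]
tool_rot: [0.0, 0.857, 0.515, 0.0]
contact_force: [-0.5, 0.7, -0.5]
gripper_width: 0.997
grasp_force: 0.0
```

Run:
```python
from h import *
o=bot.get_obs(); print(np.round(o["q"],3),o["t"])
p,T=tool()
g=np.array([.586,.0275,.045])
d=T.T@(g-[0,0,.011]-p); print(p,d.round(4),np.degrees(np.arctan2(T[1,1],T[0,1])))
```

```text
[-0.675  0.627  0.715  1.927 -0.567  0.799 -0.134] 5.5
[0.58649027 0.02784002 0.08936513] [-0.0005 -0.0003  0.0554] -28.061147417615622
```

>>> {"api": "send_rows", "payload": {
  "deltas": "0 0 0.03 0; 0 0 0.055 0; 0 0 0.055 0"
}}

```text
t: 5.8
eef_pos: [0.5842, 0.028, 0.0318]
tool_rot: [-0.001, 0.858, 0.514, -0.002]
contact_force: [-0.9, -0.1, -0.7]
gripper_width: 0.999
grasp_force: 0.0
```

>>> {"api": "send_rows", "payload": {
  "deltas": "0 0 0 0; 0 0 0 0; 0 0 0 0; 0 0 0 0; 0 0 0 0",
  "claw": 0,
  "force": 35
}}

```text
t: 6.3
eef_pos: [0.5873, 0.0278, 0.0356]
tool_rot: [0.0, 0.858, 0.513, 0.001]
contact_force: [-1.4, 0.5, 6.6]
gripper_width: 0.466
grasp_force: 36.5
```

>>> {"api": "send_rows", "payload": {
  "deltas": "0 0 0 0; 0 0 0 0; 0 0 -0.02 0; 0 0 -0.05 0; 0 0 -0.06 0"
}}

```text
t: 6.8
eef_pos: [0.5878, 0.0275, 0.0968]
tool_rot: [0.001, 0.858, 0.513, 0.002]
contact_force: [0.9, 0.3, -1.0]
gripper_width: 0.464
grasp_force: 35.7
```

Run:
```python
from h import *
o=bot.get_obs(); print(np.round(o["q"],3),o["t"],o["grasp_force"])
p,T=tool()
a=np.radians(98.8); Rt=np.array([[np.cos(a),-np.sin(a)],[np.sin(a),np.cos(a)]])
b=np.array([.7075,-.087])+Rt@[-.070,.026]; print(b)
d=T.T@(np.append(b,.1)-p); print(p,d.round(4),np.degrees(np.arctan2(T[1,1],T[0,1])))
```

```text
[-0.683  0.618  0.726  1.923 -0.561  0.809 -0.141] 6.8 35.68078637123108
[ 0.69251507 -0.16015362]
[0.58782238 0.02751236 0.09683667] [-0.1158  0.181  -0.0029] -28.23772948913783
```

>>> {"api": "send_rows", "payload": {
  "deltas": "-0.023 0.036 0 -7.4; -0.046 0.072 0 -14.8; -0.07 0.109 0 -22.2; -0.093 0.145 0 -29.6; -0.116 0.181 0 -37"
}}

```text
t: 7.3
eef_pos: [0.6915, -0.1614, 0.0939]
tool_rot: [-0.0, 0.649, 0.761, 0.0]
contact_force: [0.2, -0.0, 0.2]
gripper_width: 0.462
grasp_force: 35.7
```

>>> {"api": "send_rows", "payload": {
  "deltas": "0 0 0.005 0; 0 0 0.01 0; 0 0 0.01 0"
}}

```text
t: 7.6
eef_pos: [0.6899, -0.1581, 0.0826]
tool_rot: [-0.002, 0.651, 0.759, -0.0]
contact_force: [-1.3, 0.6, -2.1]
gripper_width: 0.466
grasp_force: 35.7
```

Run:
```python
from h import *
o=bot.get_obs(); print(np.round(o["q"],3),o["t"],o["grasp_force"])
p,T=tool(); print(p,np.degrees(np.arctan2(T[1,1],T[0,1])))
c=bot.read_camera("side"); save(c,"side2.png"); cv2.imwrite("pics/side2c.png",cv2.resize(c["img"][150:290,300:460,::-1],(640,560),interpolation=2))
for q in ["hut_center","square_bay","tray_corner","tray_eye"]:
    for r in bot.landmark_of(c,q):
        if r["confidence"]>.3: print(q,np.round(r["xyz"],4),round(r["confidence"],2))
```

```text
[-0.197  0.749  0.515  1.608 -0.442  0.906  0.635] 7.6 35.733287930488586
[ 0.68992902 -0.15805402  0.08261566] 8.803635676426243
hut_center [ 0.4078 -0.0251  0.0394] 0.65
hut_center [ 0.6881 -0.1593  0.0837] 0.59
square_bay [ 0.6927 -0.1589  0.0019] 0.59
tray_corner [ 0.5597 -0.2371  0.0124] 0.74
tray_eye [ 0.5085  0.3921 -0.0024] 0.57
tray_eye [ 0.5531 -0.0851  0.0159] 0.55
```

View pics/side2c.png

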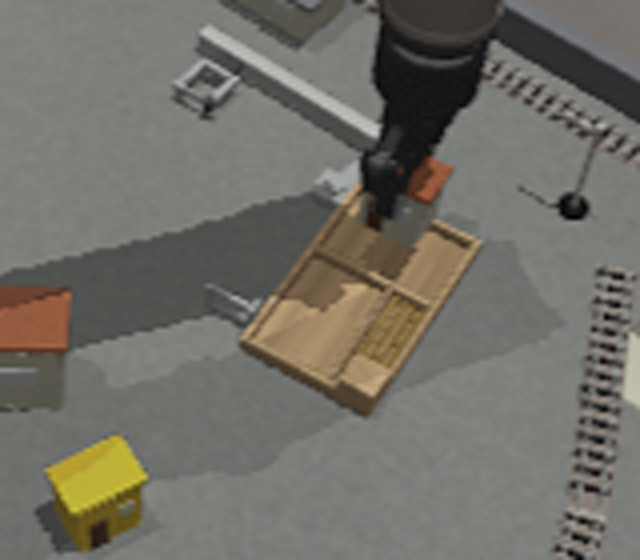

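The hut hangs upright over the square bay, about crop (415,205). Lowering.

>>> {"api": "send_rows", "payload": {
  "deltas": "0 0 0.015 0; 0 0 0.03 0; 0 0 0.038 0; 0 0 0.038 0; 0 0 0.038 0"
}}

```text
t: 8.35
eef_pos: [0.6908, -0.1602, 0.0458]
tool_rot: [-0.0, 0.651, 0.759, -0.0]
contact_force: [-0.2, 0.4, -0.3]
gripper_width: 0.46
grasp_force: 35.7
```

>>> {"api": "send_rows", "payload": {
  "deltas": "0 0 0.002 0; 0 0 0.004 0; 0 0 0.004 0"
}}

```text
t: 8.65
eef_pos: [0.691, -0.16, 0.0423]
tool_rot: [0.0, 0.651, 0.759, 0.0]
contact_force: [-0.3, -0.5, -0.3]
gripper_width: 0.462
grasp_force: 35.7
```

>>> {"api": "send_rows", "payload": {
  "deltas": "0 0 0.001 0; 0 0 0.002 0; 0 0 0.002 0"
}}

```text
t: 8.95
eef_pos: [0.6909, -0.16, 0.0402]
tool_rot: [-0.0, 0.651, 0.759, -0.0]
contact_force: [0.6, 0.2, -0.4]
gripper_width: 0.464
grasp_force: 35.7
```

>>> {"api": "send_rows", "payload": {
  "deltas": "0 0 0.001 0; 0 0 0.001 0"
}}

```text
t: 9.15
eef_pos: [0.6911, -0.1601, 0.0397]
tool_rot: [0.0, 0.651, 0.759, 0.0]
contact_force: [-1.0, 0.8, 2.8]
gripper_width: 0.464
grasp_force: 36.0
```

>>> {"api": "send_rows", "payload": {
  "deltas": "0 0 0 0; 0 0 0 0; 0 0 0 0; 0 0 0 0",
  "claw": 0.75
}}

```text
t: 9.55
eef_pos: [0.691, -0.16, 0.0392]
tool_rot: [-0.0, 0.651, 0.759, -0.0]
contact_force: [-0.7, -0.1, -0.0]
gripper_width: 0.749
grasp_force: 0.0
```

>>> {"api": "send_rows", "payload": {
  "deltas": "0 0 -0.02 0; 0 0 -0.06 0; 0 0 -0.1 0; 0 0 -0.12 0"
}}

```text
t: 9.95
eef_pos: [0.6928, -0.1612, 0.165]
tool_rot: [0.003, 0.651, 0.759, 0.001]
contact_force: [0.9, -0.0, 1.1]
gripper_width: 0.747
grasp_force: 0.0
```

Run:
```python
from h import *
o=bot.get_obs(); print(np.round(o["q"],3),o["t"],o["gripper_width"])
p,T=tool(); print(p,T.round(3),np.degrees(np.arctan2(T[1,1],T[0,1])))
c=bot.read_camera("side"); save(c,"side3.png"); W=cloud(c)
for q in ["hut_center","tray_corner","tray_eye","stand","hook_seat"]:
    for r in bot.landmark_of(c,q):
        if r["confidence"]>.3: print(q,np.round(r["xyz"],4),round(r["confidence"],2))
for r in bot.masks_of(c,"hut_center"):
    if np.hypot(*(np.nanmedian(W[r["mask"]][:,:2],0)-[.691,-.16]))<.06: print(rect(W,r["mask"],.055,.08))
# push point on face
a=np.radians(98.8); Rt=np.array([[np.cos(a),-np.sin(a)],[np.sin(a),np.cos(a)]])
print(np.array([.7075,-.087])+Rt@[-.126,.157],np.array([.7075,-.087])+Rt@[-.170,.157])
```

```text
[-0.225  0.662  0.566  1.559 -0.395  1.03   0.601] 9.95 0.7471761786250446
[ 0.69276638 -0.16123808  0.16500887] [[-0.152  0.988  0.006]
 [ 0.988  0.152 -0.001]
 [-0.002  0.006 -1.   ]] 8.736004623345364
hut_center [ 0.4081 -0.0247  0.0397] 0.92
hut_center [ 0.6878 -0.162   0.04  ] 0.91
hut_center [ 0.3637 -0.1438  0.0264] 0.58
tray_corner [ 0.5569 -0.2391  0.01  ] 0.67
tray_corner [ 0.6914 -0.1615  0.0016] 0.53
tray_eye [ 0.555  -0.0857  0.0184] 0.62
stand [ 0.705  -0.0856 -0.0066] 0.87
stand [0.728  0.0621 0.0147] 0.62
stand [ 0.5064  0.3887 -0.0035] 0.4
hook_seat [0.7301 0.061  0.0175] 0.72
(array([ 690.7, -162.2]), array([43.3, 59.1]), 11.1, np.float64(0.0655), 225)
[ 0.57162436 -0.23553555] [ 0.57835574 -0.2790176 ]
```

>>> {"api": "send_rows", "payload": {
  "deltas": "-0.025 -0.035 0 0; -0.05 -0.07 0 0; -0.075 -0.105 0 0; -0.094 -0.131 0 0; -0.094 -0.131 0 0",
  "claw": 0
}}

```text
t: 10.8
eef_pos: [0.5705, -0.2782, 0.1588]
tool_rot: [-0.001, 0.654, 0.756, -0.002]
contact_force: [0.0, -0.7, 0.6]
gripper_width: -0.001
grasp_force: 0.0
```

>>> {"api": "send_rows", "payload": {
  "deltas": "0 0 0.04 0; 0 0 0.08 0; 0 0 0.11 0; 0 0 0.125 0; 0 0 0.125 0"
}}

```text
t: 11.3
eef_pos: [0.5745, -0.2718, 0.0317]
tool_rot: [-0.002, 0.651, 0.759, -0.001]
contact_force: [-0.2, 0.5, 1.3]
gripper_width: -0.002
grasp_force: 0.0
```

```bash
cat >> h.py <<'E'
PIN=np.array([.7075,-.087])
def trayrel(yawdeg):
    a=np.radians(yawdeg); Rt=np.array([[np.cos(a),-np.sin(a)],[np.sin(a),np.cos(a)]]); p,T=tool()
    print("t",bot.get_obs()["t"],"tcp",p.round(4),"toolx yaw",np.degrees(np.arctan2(T[1,0],T[0,0])).round(2),"in tray mm",(1000*Rt.T@(p[:2]-PIN)).round(1))
def trayyaw(c):
    for q,l in [("tray_corner",(-126,171)),("tray_eye",(26,150)),("long_bay",(-52,116)),("hut_center",(-70,26))]:
        for r in bot.landmark_of(c,q):
            d=np.array(r["xyz"])[:2]-PIN
            if r["confidence"]>.3 and abs(np.hypot(*d)*1000-np.hypot(*l))<10: print(q,round(r["confidence"],2),np.round(r["xyz"],4),"yaw",round((np.degrees(np.arctan2(d[1],d[0])-np.arctan2(l[1],l[0])))%360,1))
E
python3 - <<'E'
from h import *
trayrel(98.8); c=bot.read_camera("side"); trayyaw(c); print(np.round(bot.get_obs()["q"],2),bot.get_obs()["gripper_width"])
W=cloud(c); s=(W[...,2]>.022)&(W[...,2]<.034)&(np.hypot(W[...,0]-.57,W[...,1]+.225)<.035); print(W[s].mean(0) if s.any() else 0, s.sum())
E
```

```text
t 11.3 tcp [ 0.5745 -0.2718  0.0317] toolx yaw 98.8 in tray mm [-162.3  159.7]
tray_corner 0.77 [ 0.558  -0.2368  0.0128] yaw 98.7
tray_eye 0.81 [ 0.5578 -0.0845  0.0174] yaw 98.9
long_bay 0.77 [ 0.6034 -0.1531 -0.0029] yaw 98.3
hut_center 0.56 [ 0.691  -0.1612  0.04  ] yaw 97.8
[ 0.    0.71  0.48  1.81 -0.47  0.73  0.9 ] -0.0005263384131830807
[ 0.56905068 -0.22495602  0.02917246] 90
```

>>> {"api": "send_rows", "payload": {
  "deltas": "0 0.001 0.006 0; 0.005 0.002 0.012 0; 0.012 0.002 0.012 0; 0.02 0.002 0.012 0; 0.025 0.002 0.012 0"
}}

```text
t: 12.05
eef_pos: [0.5739, -0.2466, 0.0221]
tool_rot: [-0.0, 0.651, 0.759, 0.0]
contact_force: [-1.0, -1.8, -0.5]
gripper_width: -0.0
grasp_force: 1.0
```

>>> {"api": "send_rows", "payload": {
  "deltas": "0.0113 -0.0092 0 4; 0.0232 -0.0175 0 8; 0.0356 -0.025 0 12; 0.0486 -0.0317 0 16; 0.062 -0.0374 0 20"
}}

```text
t: 12.55
eef_pos: [0.5275, -0.1929, 0.0228]
tool_rot: [0.001, 0.774, 0.633, -0.0]
contact_force: [0.5, -2.6, -0.5]
gripper_width: 0.003
grasp_force: 1.2
```

Run:
```python
from h import *
trayrel(78.8); c=bot.read_camera("side"); trayyaw(c); print(bot.get_obs()["contact_force"])
```

```text
t 12.55 tcp [ 0.5275 -0.1929  0.0228] toolx yaw 78.56 in tray mm [-138.8  156. ]
tray_corner 0.74 [ 0.5181 -0.178   0.012 ] yaw 79.3
tray_eye 0.95 [ 0.5669 -0.0337  0.018 ] yaw 79.1
long_bay 0.8 [ 0.5851 -0.1175 -0.0018] yaw 79.8
hut_center 0.59 [ 0.6667 -0.1511  0.0408] yaw 77.9
[ 0.08334389 -0.32219181 -0.32031082]
```

Working well; the tray follows. Two more equal arcs, then check.

>>> {"api": "send_rows", "payload": {
  "deltas": "0.0113 -0.0092 0 4; 0.0232 -0.0175 0 8; 0.0356 -0.025 0 12; 0.0486 -0.0317 0 16; 0.062 -0.0374 0 20"
}}

```text
t: 13.3
eef_pos: [0.5034, -0.1267, 0.023]
tool_rot: [0.002, 0.872, 0.489, 0.0]
contact_force: [-1.3, -4.5, 4.6]
gripper_width: 0.0
grasp_force: 2.6
```

>>> {"api": "send_rows", "payload": {
  "deltas": "0.0113 -0.0092 0 4; 0.0232 -0.0175 0 8; 0.0356 -0.025 0 12; 0.0486 -0.0317 0 16; 0.062 -0.0374 0 20"
}}

```text
t: 13.8
eef_pos: [0.5027, -0.0539, 0.0227]
tool_rot: [0.001, 0.944, 0.33, -0.001]
contact_force: [-3.5, -4.0, 4.0]
gripper_width: 0.0
grasp_force: 2.8
```

Run:
```python
from h import *
trayrel(38.8); c=bot.read_camera("side"); save(c,"side4.png"); cv2.imwrite("pics/side4c.png",cv2.resize(c["img"][130:270,280:440,::-1],(640,560),interpolation=2)); trayyaw(c); print(bot.get_obs()["contact_force"],np.round(bot.get_obs()["q"],2))
```

```text
t 13.8 tcp [ 0.5027 -0.0539  0.0227] toolx yaw 38.53 in tray mm [-138.9  154.1]
tray_corner 0.82 [ 0.5005 -0.035   0.0123] yaw 39.5
tray_eye 0.91 [0.6358 0.0448 0.0164] yaw 38.4
long_bay 0.85 [ 0.5942 -0.0302 -0.002 ] yaw 39.2
hut_center 0.91 [ 0.6348 -0.113   0.0413] yaw 40.1
[-0.09056544 -0.28557927 -0.2234058 ] [-0.59  0.67  0.74  2.14 -0.8   0.63 -0.16]
```

View pics/side4c.png

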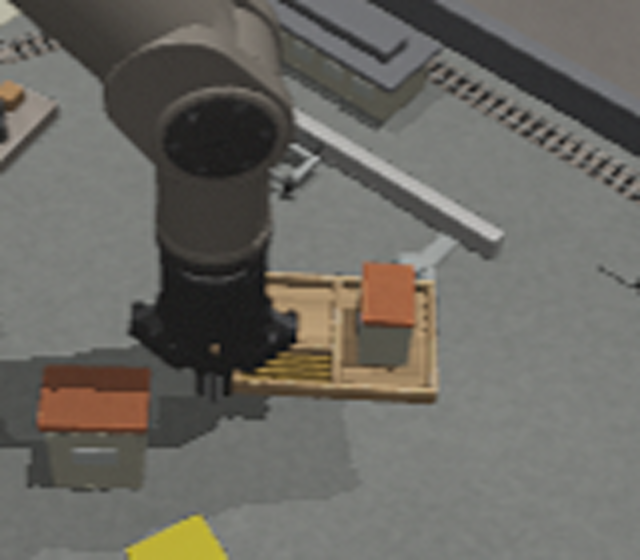

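>>> {"api": "send_rows", "payload": {
  "deltas": "0.0113 -0.0102 0 4; 0.0232 -0.019 0 8; 0.0356 -0.027 0 12; 0.0486 -0.0337 0 16; 0.062 -0.0394 0 20"
}}

```text
t: 14.55
eef_pos: [0.5264, 0.0164, 0.0223]
tool_rot: [0.0, 0.987, 0.161, -0.0]
contact_force: [-2.4, -3.5, 1.1]
gripper_width: 0.0
grasp_force: 1.4
```

Run:
```python
from h import *
trayrel(18.8); c=bot.read_camera("side"); trayyaw(c)
for n in ["side","scene"]:
    c=bot.read_camera(n)
    if n=="scene": trayyaw(c)
    for q in ["hook_seat","stand"]:
        for r in bot.landmark_of(c,q): 
            if r["confidence"]>.3: print(n,q,np.round(r["xyz"],4),round(r["confidence"],2))
```

```text
t 14.55 tcp [0.5264 0.0164 0.0223] toolx yaw 18.59 in tray mm [-138.1  156.2]
tray_corner 0.95 [0.5328 0.0308 0.0081] yaw 19.6
tray_eye 0.59 [0.6829 0.0635 0.0153] yaw 19.1
tray_eye 0.39 [0.7276 0.0614 0.0144] yaw 2.1
long_bay 0.97 [6.218e-01 2.300e-03 3.000e-04] yaw 19.7
hut_center 0.74 [ 0.6298 -0.0875  0.0419] yaw 20.7
side hook_seat [0.7317 0.0628 0.0161] 0.95
side stand [ 0.7037 -0.09   -0.0035] 0.65
tray_corner 0.86 [0.5339 0.0387 0.0113] yaw 17.7
tray_eye 0.87 [0.6815 0.0583 0.0141] yaw 20.0
long_bay 0.57 [0.622  0.0075 0.0043] yaw 18.0
hut_center 0.68 [ 0.6326 -0.0829  0.0405] yaw 17.2
scene hook_seat [0.7288 0.0609 0.0177] 0.78
scene hook_seat [0.5347 0.0361 0.0139] 0.39
scene stand [ 0.7076 -0.085   0.0029] 0.89
scene stand [0.5074 0.3912 0.0006] 0.39
```

>>> {"api": "send_rows", "payload": {
  "deltas": "0.0056 -0.0047 0 2; 0.0113 -0.0092 0 4; 0.0172 -0.0135 0 6; 0.0232 -0.0175 0 8; 0.0293 -0.0214 0 10"
}}

```text
t: 15.8
eef_pos: [0.5452, 0.0455, 0.0221]
tool_rot: [0.001, 0.997, 0.075, -0.002]
contact_force: [-6.9, -5.3, 5.7]
gripper_width: 0.0
grasp_force: 4.3
```

>>> {"api": "send_rows", "payload": {
  "deltas": "0.0042 -0.0035 0 1.5; 0.0084 -0.007 0 3; 0.0128 -0.0103 0 4.5; 0.0172 -0.0135 0 6; 0.0172 -0.0135 0 6"
}}

```text
t: 16.3
eef_pos: [0.5607, 0.0629, 0.0218]
tool_rot: [0.0, 1.0, 0.024, -0.002]
contact_force: [-4.9, -1.8, 3.7]
gripper_width: -0.002
grasp_force: 2.6
```

Run:
```python
from h import *
trayrel(2.8)
for n in ["side","scene"]:
    c=bot.read_camera(n);  trayyaw(c); save(c,n+"5.png")
    for q in ["hook_seat","stand"]:
        for r in bot.landmark_of(c,q): 
            if r["confidence"]>.3: print(n,q,np.round(r["xyz"],4),round(r["confidence"],2))
print(bot.get_obs()["contact_force"])
```

```text
t 16.3 tcp [0.5607 0.0629 0.0218] toolx yaw 2.72 in tray mm [-139.3  156.9]
tray_corner 0.64 [0.5691 0.0769 0.0113] yaw 3.8
tray_eye 0.84 [0.7214 0.0625 0.0167] yaw 4.5
tray_eye 0.47 [0.7287 0.0632 0.0166] yaw 1.8
long_bay 0.76 [ 0.6498  0.0267 -0.0021] yaw 2.8
hut_center 0.68 [ 0.633  -0.0648  0.0394] yaw 3.8
side hook_seat [0.7294 0.0635 0.0157] 0.86
side stand [ 0.7055 -0.0886 -0.0024] 0.98
tray_corner 0.92 [0.5691 0.0774 0.0125] yaw 3.7
tray_eye 0.81 [0.7238 0.0609 0.0136] yaw 3.5
long_bay 0.78 [0.6483 0.0275 0.0076] yaw 3.2
hut_center 0.85 [ 0.6342 -0.0663  0.0393] yaw 4.6
scene stand [ 0.7034 -0.0886 -0.0019] 0.79
[-5.12633775 -0.50850342  2.91619618]
```

>>> {"api": "send_rows", "payload": {
  "deltas": "0.0028 -0.002 0 1; 0.0056 -0.0045 0 2; 0.0056 -0.0045 0 2"
}}

```text
t: 17.3
eef_pos: [0.5683, 0.069, 0.022]
tool_rot: [-0.0, 1.0, 0.007, -0.0]
contact_force: [-1.7, 0.3, -0.9]
gripper_width: 0.002
grasp_force: 0.6
```

Run:
```python
from h import *
trayrel(1)
for n in ["side","scene"]:
    c=bot.read_camera(n);  trayyaw(c); save(c,n+"6.png")
a=cv2.imread("pics/scene6.png")[215:280,320:400]; b=cv2.imread("pics/side6.png")[145:210,320:400]
cv2.imwrite("pics/s6.png",np.hstack([cv2.resize(x,(400,325),interpolation=2) for x in (a,b)]))
print(bot.get_obs()["contact_force"])
```

```text
t 17.3 tcp [0.5683 0.069  0.022 ] toolx yaw 0.81 in tray mm [-136.5  158.4]
tray_corner 0.94 [0.5766 0.0803 0.0105] yaw 1.7
tray_eye 0.92 [0.73   0.0622 0.0162] yaw 1.3
long_bay 0.9 [0.6558 0.0276 0.0011] yaw 0.1
hut_center 0.9 [ 0.6356 -0.0606  0.0432] yaw 0.2
tray_corner 0.57 [0.5787 0.0795 0.0143] yaw 1.3
tray_eye 0.82 [0.7326 0.0599 0.0153] yaw 0.1
long_bay 0.9 [0.6512 0.0294 0.0073] yaw 1.7
hut_center 0.9 [ 0.6373 -0.0625  0.0365] yaw 1.1
[-0.48223312  0.47217633  0.18301999]
```

View pics/s6.png

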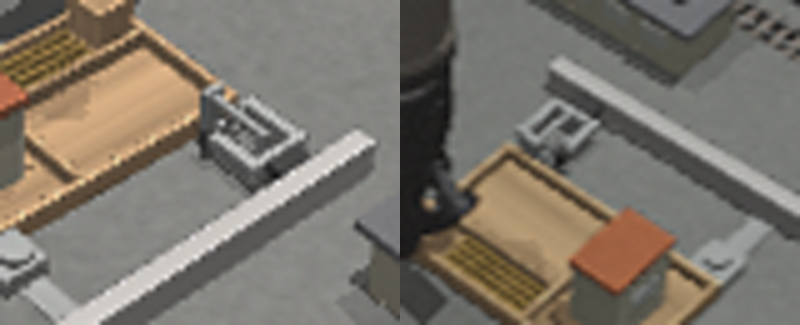

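>>> {"api": "send_rows", "payload": {
  "deltas": "0.0014 -0.001 0 0.4; 0.0014 -0.001 0 0.4"
}}

```text
t: 18.0
eef_pos: [0.5686, 0.0685, 0.0223]
tool_rot: [0.0, 1.0, 0.003, -0.001]
contact_force: [-4.8, -0.7, 3.5]
gripper_width: 0.002
grasp_force: 2.4
```

>>> {"api": "send_rows", "payload": {
  "deltas": "0.0014 -0.001 0 0.4; 0.0014 -0.001 0 0.4"
}}

```text
t: 18.2
eef_pos: [0.5699, 0.0696, 0.0222]
tool_rot: [0.0, 1.0, -0.001, -0.001]
contact_force: [-4.7, -1.6, 3.5]
gripper_width: -0.001
grasp_force: 2.6
```

>>> {"api": "send_rows", "payload": {
  "deltas": "-0.01 0 0 0; -0.03 0 0 0; -0.03 0 -0.04 0; -0.03 0 -0.08 0; -0.03 0 -0.12 0"
}}

```text
t: 18.7
eef_pos: [0.5406, 0.0703, 0.1436]
tool_rot: [-0.0, 1.0, -0.0, 0.0]
contact_force: [1.8, 0.8, 0.6]
gripper_width: 0.002
grasp_force: 0.0
```

Run:
```python
from h import *
p,T=tool(); o=bot.get_obs(); print(o["t"],p,T.round(3),np.round(o["q"],2))
for n in ["side","scene","wrist"]:
    c=bot.read_camera(n); print(n);  trayyaw(c); save(c,n+"7.png")
    for q in ["hook_seat","stand","van_center","ramp","long_bay"]:
        for r in bot.landmark_of(c,q): 
            if r["confidence"]>.4: print(n,q,np.round(r["xyz"],4),round(r["confidence"],2),w2p(c,np.array(r["xyz"])).astype(int))
    W=cloud(c)
    for r in bot.masks_of(c,"van_center"):
        P=W[r["mask"]]; P=P[~np.isnan(P[:,0])]
        if len(P)>30 and abs(np.median(P[:,1])-.38)<.06: print("van",r["confidence"],len(P),np.median(P,0).round(3),np.percentile(P,[2,98],axis=0).round(3).tolist())
    if n!="wrist": np.savez(n+"7.npz",W=W,img=c["img"])
```

```text
18.7 [0.54057249 0.07030091 0.14359942] [[ 1.    -0.001  0.001]
 [-0.001 -1.     0.   ]
 [ 0.001 -0.    -1.   ]] [-1.05  0.67  1.14  2.   -0.76  0.97 -1.09]
side
tray_corner 0.57 [0.5815 0.0809 0.0134] yaw 0.5
tray_eye 0.96 [0.7343 0.0608 0.0167] yaw 359.6
long_bay 0.62 [6.563e-01 2.860e-02 3.000e-04] yaw 359.7
hut_center 0.81 [ 0.6334 -0.0629  0.0391] yaw 2.4
side hook_seat [0.7293 0.0597 0.0193] 0.61 [353 169]
side stand [ 0.7066 -0.0896 -0.0029] 0.56 [382 199]
side van_center [0.4585 0.2586 0.0094] 0.62 [256 185]
side ramp [ 5.089e-01  3.915e-01 -2.000e-04] 0.79 [243 160]
side long_bay [6.563e-01 2.860e-02 3.000e-04] 0.62 [345 189]
van 0.6 288 [0.487 0.364 0.076] [[0.459, 0.339, 0.029], [0.523, 0.394, 0.102]]
scene
tray_corner 0.95 [0.5832 0.0811 0.0099] yaw 0.1
tray_eye 0.73 [0.7296 0.0597 0.0148] yaw 1.3
long_bay 0.69 [0.6527 0.03   0.0017] yaw 1.0
hut_center 0.74 [ 0.6369 -0.0637  0.0406] yaw 2.1
scene hook_seat [0.73   0.0593 0.0169] 0.81 [370 244]
scene stand [ 7.059e-01 -8.510e-02  6.000e-04] 0.57 [322 268]
scene van_center [0.4946 0.381  0.0579] 0.56 [394 151]
scene van_center [ 0.6357 -0.0596  0.038 ] 0.42 [312 239]
scene ramp [5.056e-01 3.917e-01 3.000e-04] 0.95 [397 166]
scene ramp [ 0.3802 -0.3949  0.0231] 0.49 [150 246]
scene long_bay [0.6527 0.03   0.0017] 0.69 [342 238]
scene long_bay [0.4058 0.1608 0.0158] 0.65 [322 175]
van 0.79 437 [0.501 0.37  0.07 ] [[0.462, 0.342, 0.03], [0.527, 0.405, 0.1]]
wrist
tray_corner 0.82 [0.5808 0.086  0.0174] yaw 359.8
long_bay 0.6 [0.6524 0.0238 0.0042] yaw 2.3
hut_center 0.79 [ 0.6331 -0.0613  0.0353] yaw 1.3
wrist stand [ 0.709  -0.0832 -0.0062] 0.77 [494   4]
wrist ramp [0.5064 0.3931 0.0041] 0.87 [  8 225]
wrist long_bay [0.6524 0.0238 0.0042] 0.6 [371  72]
van 0.57 1154 [0.486 0.35  0.047] [[0.461, 0.338, 0.028], [0.501, 0.369, 0.065]]
```

>>> {"api": "send_rows", "payload": {
  "deltas": "0.04 0 -0.015 0; 0.08 0 -0.03 0; 0.12 0 -0.05 0; 0.13 0 -0.05 0"
}}

```text
t: 20.75
eef_pos: [0.6754, 0.0697, 0.195]
tool_rot: [0.001, 1.0, 0.0, 0.003]
contact_force: [-0.4, -0.9, -0.2]
gripper_width: -0.002
grasp_force: 0.0
```

Run:
```python
from h import *
c=bot.read_camera("wrist"); save(c,"wrist8.png"); trayyaw(c)
pt=None
for q in ["hook_seat","tray_eye","stand"]:
    for r in bot.landmark_of(c,q):
        x=np.array(r["xyz"]); print(q,x.round(4),round(r["confidence"],2),w2p(c,x).astype(int))
u,v=w2p(c,np.array([.7293,.061,.015])).astype(int); print(u,v)
u=np.clip(u,60,580);v=np.clip(v,50,350)
cv2.imwrite("pics/w8c.png",cv2.resize(c["img"][v-50:v+50,u-60:u+60,::-1],(720,600),interpolation=2))
# van geometry from clouds
for n in ["side","scene"]:
    d=np.load(n+"7.npz"); W=d["W"]; s=(np.abs(W[...,0]-.495)<.06)&(np.abs(W[...,1]-.375)<.06)&(W[...,2]>.03)
    P=W[s]; I=d["img"][s].astype(int); g=(I.max(1)-I.min(1)<25)&(P[:,2]>.05)   # grey roof
    Q=P[g]; print(n,len(P),len(Q))
    if len(Q)>20:
        m=Q.mean(0); uu,ss,vv=np.linalg.svd(Q-m); print(m.round(4),vv.round(3).tolist(),(ss/np.sqrt(len(Q))).round(4), ((Q-m)@vv.T).min(0).round(4),((Q-m)@vv.T).max(0).round(4))
```

```text
tray_eye 0.71 [0.7345 0.0626 0.0184] yaw 359.6
long_bay 0.57 [6.563e-01 2.480e-02 4.000e-04] yaw 0.5
hut_center 0.57 [ 0.6345 -0.0656  0.0329] yaw 4.0
hook_seat [0.7286 0.0637 0.0167] 0.8 [325 137]
tray_eye [0.7345 0.0626 0.0184] 0.71 [326 132]
tray_eye [0.4924 0.3804 0.0589] 0.53 [ 52 347]
stand [ 0.707  -0.0832 -0.0042] 0.89 [448 155]
327 137
side 434 229
[0.4848 0.3655 0.0798] [[-0.57, -0.588, -0.574], [-0.745, 0.664, 0.059], [-0.347, -0.461, 0.817]] [0.022  0.0103 0.0045] [-0.0363 -0.0177 -0.0179] [0.0374 0.0187 0.0109]
scene 627 264
[0.4961 0.3716 0.0768] [[0.692, 0.677, 0.249], [-0.467, 0.157, 0.87], [-0.551, 0.719, -0.425]] [0.0235 0.0139 0.0098] [-0.0427 -0.0324 -0.0228] [0.0422 0.0275 0.0318]
```

View pics/w8c.png

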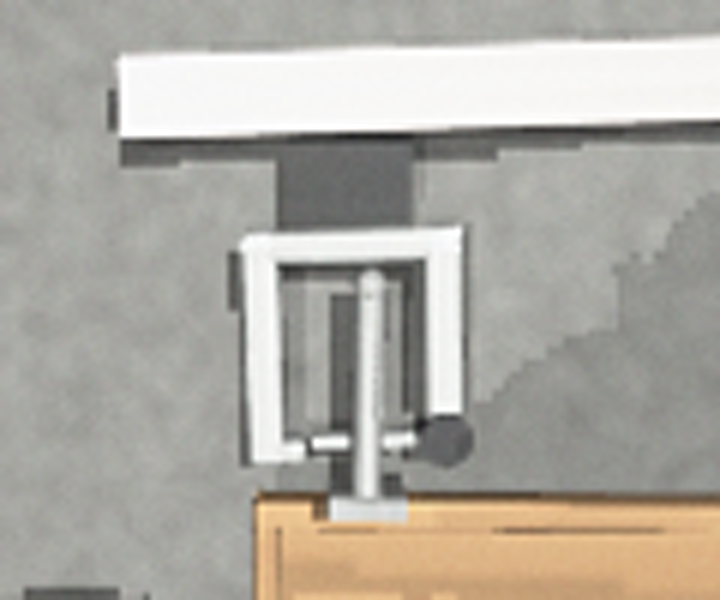

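The crop shows the gate shut across the mouth (row ~445) with the eye's bar inside, near the back at (370,280), so it is caught. Next is the van.

>>> {"api": "send_rows", "payload": {
  "deltas": "-0.023 -0.038 0 0; -0.046 -0.076 0 0; -0.069 -0.114 0 0; -0.092 -0.152 0 0; -0.092 -0.152 0 0",
  "claw": 1
}}

```text
t: 21.65
eef_pos: [0.5749, 0.2302, 0.1908]
tool_rot: [-0.001, 1.0, 0.005, -0.002]
contact_force: [-0.7, -0.3, -1.3]
gripper_width: 0.847
grasp_force: 0.0
```

>>> {"api": "send_rows", "payload": {
  "deltas": "-0.018 -0.03 0 -8.5; -0.037 -0.061 0 -17; -0.055 -0.091 0 -25.5; -0.074 -0.122 0 -34; -0.092 -0.152 0 -42.5"
}}

```text
t: 22.15
eef_pos: [0.4855, 0.375, 0.1923]
tool_rot: [-0.0, 0.931, 0.365, -0.0]
contact_force: [-0.5, 0.2, 0.3]
gripper_width: 0.999
grasp_force: 0.0
```

Run:
```python
from h import *
p,T=tool(); o=bot.get_obs(); print(o["t"],p,np.degrees(np.arctan2(T[1,1],T[0,1])),np.round(o["q"],2))
c=bot.read_camera("wrist"); save(c,"wrist9.png"); W=cloud(c)
for q in ["van_center","ramp"]:
    for r in bot.landmark_of(c,q): print(q,np.round(r["xyz"],4),round(r["confidence"],2),w2p(c,np.array(r["xyz"])).astype(int))
from scipy.spatial import cKDTree
for r in bot.masks_of(c,"van_center"):
    s=r["mask"]&(W[...,2]>.03); P=W[s]
    if len(P)<50: continue
    print(r["confidence"],len(P),P.min(0).round(3),P.max(0).round(3)); 
    # roof plane by RANSAC
    rng=np.random.default_rng(0);best=None
    for _ in range(300):
        a=P[rng.choice(len(P),3,False)]; n=np.cross(a[1]-a[0],a[2]-a[0]); l=np.linalg.norm(n)
        if l<1e-7: continue
        n/=l; i=np.abs((P-a[0])@n)<.002
        if best is None or i.sum()>best.sum(): best=i
    Q=P[best]; m=Q.mean(0); vv=np.linalg.svd(Q-m)[2]; n=vv[2]*np.sign(vv[2][2])
    h=np.array([-n[0],-n[1]]); print("roof n",n.round(3),"pitch",np.degrees(np.arccos(n[2])).round(1),"heading",np.degrees(np.arctan2(h[1],h[0])).round(1),len(Q))
    xa=np.array([h[0],h[1],0]); xa/=np.linalg.norm(xa); ya=np.array([-xa[1],xa[0],0]); xs=np.cross(ya,n)
    for nm,ax in (("x",xs),("y",ya)): t=(Q@ax); print(nm,(t.max()-t.min()).round(4))
    cx=(np.percentile(Q@xs,1)+np.percentile(Q@xs,99))/2; cy=(np.percentile(Q@ya,1)+np.percentile(Q@ya,99))/2; cn=np.median(Q@n)
    C=cx*xs+cy*ya+(cn-.027)*n; print("centre",C.round(4)); g=C+.010*n
    (c0,sz,a)=cv2.minAreaRect((np.stack([Q@xs,Q@ya],1)*1000).astype(np.float32)); print(np.round(sz,1),round(a,1))
    d=T.T@(g-[0,0,.011]-p); print("to go",d.round(4))
```

```text
22.15 [0.48551386 0.3750331  0.192267  ] -47.17322588606218 [-1.46  0.63  1.02  1.8  -0.62  1.07 -1.03]
van_center [0.4922 0.3818 0.0602] 0.71 [319 185]
0.62 3200 [0.451 0.338 0.053] [0.531 0.416 0.104]
roof n [-0.409 -0.397  0.822] pitch 34.7 heading 44.1 1966
x 0.0772
y 0.0339
centre [0.4943 0.3802 0.0604]
[77.2 33.8] 0.2
to go [0.0043 0.0024 0.1346]
```

View pics/wrist9.png

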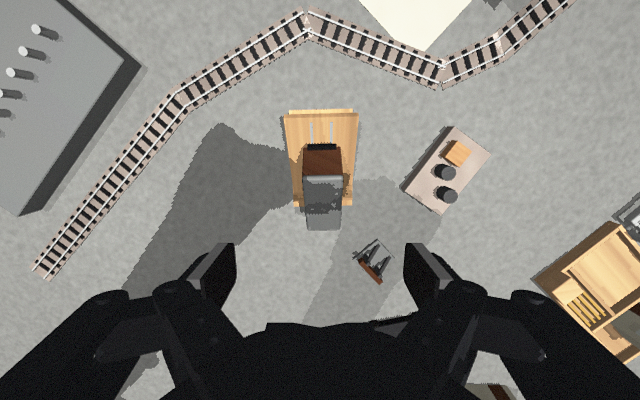

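The picture shows the van at (322,190) lying between the finger planes. Descending to grip with a light force, so that it can pivot level.

>>> {"api": "send_rows", "payload": {
  "deltas": "0.002 0.001 0.03 -1.3; 0.004 0.002 0.06 -1.3; 0.004 0.002 0.09 -1.3; 0.004 0.002 0.12 -1.3; 0.004 0.002 0.12 -1.3"
}}

```text
t: 22.85
eef_pos: [0.4898, 0.3721, 0.069]
tool_rot: [0.001, 0.929, 0.371, -0.003]
contact_force: [-0.7, -0.2, -0.2]
gripper_width: 0.999
grasp_force: 0.0
```

>>> {"api": "send_rows", "payload": {
  "deltas": "0 0 0.013 0; 0 0 0.013 0; 0 0 0.013 0"
}}

```text
t: 23.15
eef_pos: [0.4919, 0.3754, 0.0603]
tool_rot: [-0.0, 0.928, 0.372, 0.001]
contact_force: [0.6, -0.1, 0.4]
gripper_width: 1.001
grasp_force: 0.0
```

>>> {"api": "send_rows", "payload": {
  "deltas": "0 0 0 0; 0 0 0 0; 0 0 0 0; 0 0 0 0; 0 0 0 0",
  "claw": 0,
  "force": 20
}}

```text
t: 23.65
eef_pos: [0.4913, 0.3757, 0.0597]
tool_rot: [-0.0, 0.928, 0.373, 0.0]
contact_force: [-1.5, 0.3, 4.4]
gripper_width: 0.394
grasp_force: 25.7
```

>>> {"api": "send_rows", "payload": {
  "deltas": "0 0 0 0; 0 0 0 0; 0 0 0 0; 0 0 -0.005 0; 0 0 -0.01 0"
}}

```text
t: 24.15
eef_pos: [0.491, 0.3752, 0.0692]
tool_rot: [0.0, 0.928, 0.373, -0.0]
contact_force: [1.1, -0.5, -1.5]
gripper_width: 0.394
grasp_force: 25.2
```

>>> {"api": "send_rows", "payload": {
  "deltas": "0 0 -0.02 0; 0 0 -0.04 0; 0 0 -0.06 0; 0 0 -0.08 0; 0 0 -0.08 0"
}}

```text
t: 24.65
eef_pos: [0.4928, 0.3759, 0.1519]
tool_rot: [-0.001, 0.928, 0.373, 0.002]
contact_force: [-0.6, 0.7, -1.4]
gripper_width: 0.396
grasp_force: 25.3
```

```bash
cat >> h.py <<'E'
def van(names=("side","scene")):
    p,T=tool(); o=bot.get_obs(); print(o["t"],p.round(4),"tooly",np.degrees(np.arctan2(T[1,1],T[0,1])).round(1),o["gripper_width"],o["grasp_force"])
    tx=T[:,0].copy(); ty=T[:,1]
    for n in names:
        c=bot.read_camera(n); W=cloud(c)
        for r in bot.landmark_of(c,"van_center"): 
            if np.hypot(*(np.array(r["xyz"])[:2]-p[:2]))<.06: print(n,np.round(r["xyz"],4),round(r["confidence"],2))
        d=(W-p); x=d@tx; y=d@ty
        s=(np.abs(y)<.03)&(np.abs(x)<.06)&(W[...,2]<p[2]+.05)&(W[...,2]>.02)
        I=c["img"].astype(int)
        Q=np.stack([x[s],W[s][:,2],y[s]],1)
        if len(Q)<20: print(n,"few",len(Q)); continue
        lo=np.array([[b,np.percentile(Q[(Q[:,0]>b-.005)&(Q[:,0]<b+.005),1],[3,97]).round(4).tolist() if ((Q[:,0]>b-.005)&(Q[:,0]<b+.005)).sum()>3 else None] for b in np.arange(-.045,.05,.01)],object)
        print(n,len(Q)); [print("  x%+.3f"%a,b) for a,b in lo]
    return c
E
python3 - <<'E'
from h import *
c=van(("scene","side")); save(c,"side10.png"); p,T=tool(); u,v=w2p(c,p).astype(int)
cv2.imwrite("pics/v10.png",cv2.resize(c["img"][max(v-40,0):v+40,u-45:u+45,::-1],(540,480),interpolation=2))
E
```

```text
24.65 [0.4928 0.3759 0.1519] tooly -46.2 0.395791521007921 25.286154448986053
scene [0.4966 0.3819 0.1501] 0.56
scene 727
  x-0.045 None
  x-0.035 [0.1455, 0.1617]
  x-0.025 [0.125, 0.1669]
  x-0.015 [0.0211, 0.1743]
  x-0.005 [0.0204, 0.1768]
  x+0.005 [0.0229, 0.1747]
  x+0.015 [0.0291, 0.193]
  x+0.025 [0.0231, 0.1926]
  x+0.035 [0.0455, 0.175]
  x+0.045 [0.0513, 0.1664]
side [0.494  0.3734 0.1499] 0.6
side 735
  x-0.045 [0.1487, 0.1545]
  x-0.035 [0.1352, 0.1638]
  x-0.025 [0.0252, 0.1678]
  x-0.015 [0.0228, 0.1986]
  x-0.005 [0.0204, 0.192]
  x+0.005 [0.0245, 0.195]
  x+0.015 [0.0274, 0.1923]
  x+0.025 [0.036, 0.05]
  x+0.035 [0.0424, 0.0577]
  x+0.045 [0.0436, 0.0602]
```

View pics/v10.png

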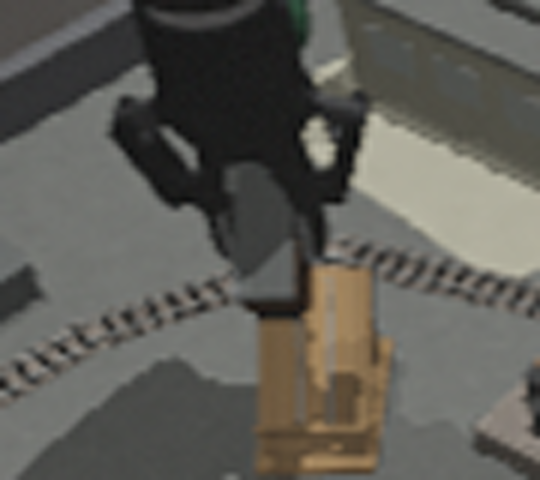

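The crop shows the van still pitched about 30° in the grip at (265,245), because pad friction holds it. Pressing it down here would put the low wheels right under the pivot, so it wouldn't level. I'll set it back on the ramp and regrip nearer the uphill end, so that table contact levels it.

>>> {"api": "send_rows", "payload": {
  "deltas": "0 0 0.03 0; 0 0 0.06 0; 0 0 0.08 0; 0 0 0.086 0; 0 0 0.086 0"
}}

```text
t: 25.35
eef_pos: [0.4906, 0.3747, 0.062]
tool_rot: [0.001, 0.928, 0.373, -0.001]
contact_force: [-0.3, -0.1, -0.8]
gripper_width: 0.395
grasp_force: 25.2
```

>>> {"api": "send_rows", "payload": {
  "deltas": "0 0 0.002 0; 0 0 0.004 0; 0 0 0.004 0"
}}

```text
t: 25.65
eef_pos: [0.4917, 0.3757, 0.0601]
tool_rot: [-0.0, 0.928, 0.373, 0.001]
contact_force: [0.2, 0.9, -1.6]
gripper_width: 0.392
grasp_force: 25.3
```

>>> {"api": "send_rows", "payload": {
  "deltas": "0 0 0 0; 0 0 0 0; 0 0 0 0; 0 0 0 0",
  "claw": 0.7
}}

```text
t: 26.05
eef_pos: [0.4912, 0.3755, 0.0594]
tool_rot: [-0.0, 0.928, 0.373, 0.0]
contact_force: [1.0, 0.3, -0.5]
gripper_width: 0.7
grasp_force: 0.0
```

Run:
```python
from h import *
p,T=tool(); o=bot.get_obs(); print(o["t"],p,o["gripper_width"])
for n in ["side","scene"]:
    c=bot.read_camera(n)
    for r in bot.landmark_of(c,"van_center"): print(n,np.round(r["xyz"],4),round(r["confidence"],2))
```

```text
26.05 [0.49124759 0.37549273 0.05940919] 0.6999844076687451
side [0.4944 0.3746 0.0596] 0.78
scene [0.4973 0.3773 0.061 ] 0.86
```

>>> {"api": "send_rows", "payload": {
  "deltas": "0.009 0 -0.004 0; 0.0187 0 -0.008 0; 0.0187 0 -0.008 0; 0.0187 0 -0.008 0"
}}

```text
t: 26.65
eef_pos: [0.5052, 0.3887, 0.0674]
tool_rot: [0.0, 0.928, 0.373, 0.0]
contact_force: [-0.4, 0.1, 0.6]
gripper_width: 0.7
grasp_force: 0.0
```

>>> {"api": "send_rows", "payload": {
  "deltas": "0 0 0 0; 0 0 0 0; 0 0 0 0; 0 0 0 0; 0 0 0 0",
  "claw": 0,
  "force": 20
}}

```text
t: 27.15
eef_pos: [0.5045, 0.3881, 0.0672]
tool_rot: [0.0, 0.928, 0.373, -0.0]
contact_force: [-1.5, -1.1, 0.1]
gripper_width: 0.398
grasp_force: 24.8
```

>>> {"api": "send_rows", "payload": {
  "deltas": "0 0 0 0; 0 0 -0.015 0; 0 0 -0.045 0; 0 0 -0.075 0; 0 0 -0.09 0"
}}

```text
t: 27.65
eef_pos: [0.5062, 0.3888, 0.1608]
tool_rot: [-0.001, 0.928, 0.373, 0.002]
contact_force: [-0.1, 0.1, -1.0]
gripper_width: 0.396
grasp_force: 24.7
```

>>> {"api": "send_rows", "payload": {
  "deltas": "-0.031 0.033 0 -8.5; -0.062 0.067 0 -17; -0.093 0.1 0 -25.5; -0.124 0.134 0 -34; -0.155 0.168 0 -42.5"
}}

```text
t: 28.15
eef_pos: [0.5088, 0.1582, 0.1577]
tool_rot: [0.0, 0.727, 0.686, 0.0]
contact_force: [1.4, -0.8, -1.2]
gripper_width: 0.395
grasp_force: 24.7
```

Run:
```python
from h import *
van()
```

```text
28.15 [0.5088 0.1582 0.1577] tooly -3.4 0.39518157399910625 24.723439291119576
side [0.5068 0.1414 0.1517] 0.85
side 464
  x-0.045 [0.1191, 0.1657]
  x-0.035 [0.1167, 0.174]
  x-0.025 [0.135, 0.1818]
  x-0.015 [0.1425, 0.2065]
  x-0.005 [0.1516, 0.2009]
  x+0.005 [0.1645, 0.2052]
  x+0.015 None
  x+0.025 None
  x+0.035 None
  x+0.045 None
scene [0.5092 0.1395 0.1484] 0.6
scene 558
  x-0.045 [0.1188, 0.1694]
  x-0.035 [0.1265, 0.1778]
  x-0.025 [0.1171, 0.1857]
  x-0.015 [0.1385, 0.2059]
  x-0.005 [0.1288, 0.2004]
  x+0.005 [0.1351, 0.2049]
  x+0.015 [0.1459, 0.1806]
  x+0.025 None
  x+0.035 None
  x+0.045 None
```

>>> {"api": "send_rows", "payload": {
  "deltas": "0 0 0.04 -3.4; 0 0 0.08 -3.4; 0 0 0.105 -3.4; 0 0 0.11 -3.4; 0 0 0.11 -3.4"
}}

```text
t: 28.85
eef_pos: [0.5087, 0.1616, 0.0467]
tool_rot: [-0.001, 0.709, 0.706, -0.001]
contact_force: [0.0, 0.4, -1.2]
gripper_width: 0.392
grasp_force: 24.8
```

>>> {"api": "send_rows", "payload": {
  "deltas": "0 0 0.003 0; 0 0 0.006 0; 0 0 0.009 0; 0 0 0.012 0; 0 0 0.012 0"
}}

```text
t: 29.35
eef_pos: [0.5096, 0.1669, 0.0381]
tool_rot: [-0.003, 0.708, 0.706, 0.003]
contact_force: [-9.9, 12.6, 29.3]
gripper_width: 0.398
grasp_force: 30.6
```

Run:
```python
from h import *
van(); print(bot.get_obs()["contact_force"])
```

```text
29.35 [0.5096 0.1669 0.0381] tooly -0.1 0.39844665376102356 30.580902490764856
side [0.5099 0.1473 0.0395] 0.61
side 349
  x-0.045 [0.0308, 0.0555]
  x-0.035 [0.028, 0.0608]
  x-0.025 [0.0278, 0.0672]
  x-0.015 [0.0311, 0.0857]
  x-0.005 [0.0398, 0.0826]
  x+0.005 [0.0447, 0.0875]
  x+0.015 None
  x+0.025 None
  x+0.035 None
  x+0.045 None
scene [0.5101 0.1534 0.0368] 0.62
scene 446
  x-0.045 [0.0245, 0.0574]
  x-0.035 [0.0247, 0.0607]
  x-0.025 [0.0228, 0.0656]
  x-0.015 [0.0236, 0.0841]
  x-0.005 [0.0315, 0.0843]
  x+0.005 [0.0425, 0.083]
  x+0.015 None
  x+0.025 None
  x+0.035 None
  x+0.045 None
[-8.53111862 11.96950823 29.07542412]
```

>>> {"api": "send_rows", "payload": {
  "deltas": "0.006 0 -0.004 0; 0.01 0 -0.003 0; 0.014 0 -0.001 0; 0.018 0 0.001 0; 0.022 0 0.003 0"
}}

```text
t: 30.05
eef_pos: [0.5096, 0.1807, 0.0323]
tool_rot: [0.001, 0.709, 0.705, -0.0]
contact_force: [-0.0, -3.4, 3.6]
gripper_width: 0.396
grasp_force: 27.0
```

Run:
```python
from h import *
van(); print(bot.get_obs()["contact_force"])
```

```text
30.05 [0.5096 0.1807 0.0323] tooly -0.4 0.3962605024256365 26.959062963724136
side [0.5069 0.1596 0.0378] 0.84
side 346
  x-0.045 [0.0249, 0.0586]
  x-0.035 [0.0274, 0.0604]
  x-0.025 [0.0267, 0.0642]
  x-0.015 [0.0294, 0.0791]
  x-0.005 [0.0318, 0.0772]
  x+0.005 [0.0376, 0.0818]
  x+0.015 None
  x+0.025 None
  x+0.035 None
  x+0.045 None
scene [0.5101 0.1647 0.0309] 0.92
scene 458
  x-0.045 [0.0212, 0.0583]
  x-0.035 [0.0246, 0.0593]
  x-0.025 [0.0247, 0.0635]
  x-0.015 [0.0252, 0.078]
  x-0.005 [0.0284, 0.0806]
  x+0.005 [0.0346, 0.0792]
  x+0.015 [0.0361, 0.0808]
  x+0.025 None
  x+0.035 None
  x+0.045 None
[-0.03481387 -1.50350037  1.9014456 ]
```

>>> {"api": "send_rows", "payload": {
  "deltas": "0.004 0 0.002 0; 0.008 0 0.004 0; 0.011 0 0.006 0; 0.014 0 0.008 0; 0.016 0 0.009 0"
}}

```text
t: 30.75
eef_pos: [0.5091, 0.1981, 0.023]
tool_rot: [-0.0, 0.709, 0.705, -0.0]
contact_force: [0.1, -4.0, 4.8]
gripper_width: 0.394
grasp_force: 26.8
```

Run:
```python
from h import *
van(); print(bot.get_obs()["contact_force"])
```

```text
30.75 [0.5091 0.1981 0.023 ] tooly -0.3 0.39394344134662207 26.772972964681685
side [0.5078 0.1736 0.0315] 0.71
side 331
  x-0.045 [0.0224, 0.058]
  x-0.035 [0.0264, 0.0593]
  x-0.025 [0.0241, 0.0596]
  x-0.015 [0.0229, 0.0681]
  x-0.005 [0.0234, 0.0694]
  x+0.005 [0.0284, 0.0714]
  x+0.015 None
  x+0.025 None
  x+0.035 None
  x+0.045 None
scene [0.5095 0.1788 0.0278] 0.69
scene 437
  x-0.045 [0.0215, 0.0575]
  x-0.035 [0.0213, 0.0585]
  x-0.025 [0.0225, 0.0586]
  x-0.015 [0.0237, 0.0672]
  x-0.005 [0.0245, 0.0709]
  x+0.005 [0.0285, 0.0706]
  x+0.015 [0.028, 0.0714]
  x+0.025 None
  x+0.035 None
  x+0.045 None
[ 0.08927055 -0.88744145  1.68717618]
```

>>> {"api": "send_rows", "payload": {
  "deltas": "0.002 0 0.001 0; 0.004 0 0.002 0; 0.005 0 0.003 0; 0.005 0 0.003 0"
}}

```text
t: 31.35
eef_pos: [0.5093, 0.2029, 0.0202]
tool_rot: [0.0, 0.709, 0.705, -0.0]
contact_force: [0.8, -3.0, 2.3]
gripper_width: 0.391
grasp_force: 26.7
```

>>> {"api": "send_rows", "payload": {
  "deltas": "0 0 0 0; 0 0 0 0; 0 0 0 0; 0 0 0 0",
  "claw": 0.7
}}

```text
t: 31.75
eef_pos: [0.5092, 0.2032, 0.0202]
tool_rot: [-0.0, 0.709, 0.705, 0.0]
contact_force: [0.4, -0.3, -1.2]
gripper_width: 0.702
grasp_force: 0.0
```

>>> {"api": "send_rows", "payload": {
  "deltas": "0 0 -0.03 0; 0 0 -0.07 0; 0 0 -0.1 0; -0.02 0 -0.1 0; -0.02 0 -0.1 0",
  "claw": 1
}}

```text
t: 32.25
eef_pos: [0.5095, 0.1809, 0.1213]
tool_rot: [0.0, 0.71, 0.704, 0.001]
contact_force: [-0.1, -0.2, -0.3]
gripper_width: 1.0
grasp_force: 0.0
```

Run:
```python
from h import *
p,T=tool(); o=bot.get_obs(); print(o["t"],p,np.degrees(np.arctan2(T[1,1],T[0,1])))
for n in ["wrist","side","scene"]:
    c=bot.read_camera(n); W=cloud(c)
    if n=="wrist": save(c,"w11.png")
    for r in bot.landmark_of(c,"van_center"): 
        x=np.array(r["xyz"])
        if abs(x[1]-.18)<.05: print(n,x.round(4),r["confidence"])
    s=(np.abs(W[...,0]-.509)<.05)&(np.abs(W[...,1]-.18)<.07)&(W[...,2]>.045)&(W[...,2]<.062)
    if s.sum()>20: print(n,rect(W,s,.045,.062), "slope",np.polyfit(W[s][:,1],W[s][:,2],1).round(3))
    trayyaw(c)
    for r in bot.landmark_of(c,"lorry_center")+bot.landmark_of(c,"buffer_center"): print("b",np.round(r["xyz"],3),round(r["confidence"],2))
```

```text
32.25 [0.50949287 0.18089412 0.12128395] -0.49263248222455713
wrist [0.5063 0.1856 0.029 ] 0.94
wrist (array([509.5, 183.3]), array([75.3, 35.1]), 88.8, np.float64(0.0541), 4212) slope [-0.001  0.054]
tray_corner 0.69 [0.5809 0.0842 0.0187] yaw 0.1
b [0.406 0.156 0.018] 0.93
b [0.464 0.258 0.013] 0.85
side [0.5104 0.1803 0.0336] 0.63
side (array([508.7, 180. ]), array([78.6, 36.5]), 89.6, np.float64(0.0537), 207) slope [0.014 0.051]
tray_corner 0.86 [0.5832 0.0841 0.0141] yaw 359.6
tray_eye 0.82 [0.7344 0.061  0.0145] yaw 359.5
long_bay 0.83 [ 0.6543  0.0264 -0.0013] yaw 1.0
hut_center 0.7 [ 0.6346 -0.0661  0.0399] yaw 4.4
b [0.409 0.159 0.02 ] 0.59
b [0.46  0.257 0.006] 0.55
scene [0.5109 0.1861 0.0238] 0.62
scene (array([510.7, 184.2]), array([38.7, 80.1]), 0.9, np.float64(0.0535), 223) slope [0.001 0.053]
tray_corner 0.75 [0.5803 0.0835 0.0104] yaw 0.3
tray_eye 0.59 [0.7296 0.0592 0.0151] yaw 1.2
long_bay 0.8 [0.6559 0.0279 0.0044] yaw 0.0
hut_center 0.59 [ 0.6331 -0.0636  0.0397] yaw 2.9
b [0.406 0.16  0.019] 0.55
b [0.466 0.263 0.012] 0.47
```

Van stands level on the table at (0.5095, 0.182). Regrip centrally and higher, then carry.

>>> {"api": "send_rows", "payload": {
  "deltas": "0 0 0.04 0; 0.001 0 0.075 0; 0.001 0 0.09 0; 0.001 0 0.092 0; 0.001 0 0.092 0"
}}

```text
t: 33.95
eef_pos: [0.5097, 0.1836, 0.0289]
tool_rot: [0.0, 0.709, 0.705, 0.0]
contact_force: [-0.4, -0.9, 0.3]
gripper_width: 1.006
grasp_force: 0.0
```

>>> {"api": "send_rows", "payload": {
  "deltas": "0 0 0 0; 0 0 0 0; 0 0 0 0; 0 0 0 0; 0 0 0 0",
  "claw": 0,
  "force": 30
}}

```text
t: 34.45
eef_pos: [0.5095, 0.1842, 0.029]
tool_rot: [-0.0, 0.709, 0.705, 0.001]
contact_force: [-1.7, -0.3, 6.9]
gripper_width: 0.392
grasp_force: 30.7
```

>>> {"api": "send_rows", "payload": {
  "deltas": "0 0 0 0; 0 0 -0.01 0; 0 0 -0.04 0; 0 0 -0.07 0; 0 0 -0.07 0"
}}

```text
t: 34.95
eef_pos: [0.5115, 0.1842, 0.1019]
tool_rot: [0.001, 0.709, 0.705, 0.003]
contact_force: [0.8, 1.0, -0.8]
gripper_width: 0.39
grasp_force: 30.3
```

>>> {"api": "send_rows", "payload": {
  "deltas": "-0.035 0.033 0 0; -0.07 0.066 0 0; -0.105 0.099 0 0; -0.14 0.131 0 0; -0.154 0.144 0 -0.9"
}}

```text
t: 35.45
eef_pos: [0.6543, 0.0236, 0.0984]
tool_rot: [0.002, 0.705, 0.709, -0.001]
contact_force: [-0.1, -0.0, -0.5]
gripper_width: 0.395
grasp_force: 30.4
```

>>> {"api": "send_rows", "payload": {
  "deltas": "0 0 0.005 0; 0 0 0.02 0; 0 0 0.03 0; 0 0 0.03 0"
}}

```text
t: 35.85
eef_pos: [0.6498, 0.0311, 0.0655]
tool_rot: [-0.002, 0.703, 0.711, -0.002]
contact_force: [-0.3, -0.2, -0.7]
gripper_width: 0.395
grasp_force: 30.4
```

Run:
```python
from h import *
c=van(); trayyaw(c); save(c,"scene12.png"); p,T=tool(); u,v=w2p(c,p).astype(int)
d=bot.read_camera("side"); trayyaw(d); a,b=w2p(d,p).astype(int)
cv2.imwrite("pics/v12.png",np.hstack([cv2.resize(x["img"][y-45:y+45,z-45:z+45,::-1],(400,400),interpolation=2) for x,y,z in((c,v,u),(d,b,a))]))
```

```text
35.85 [0.6498 0.0311 0.0655] tooly 0.7 0.39494972685827556 30.37586510181427
side [0.6506 0.0287 0.0678] 0.8
side 330
  x-0.045 [0.0487, 0.0925]
  x-0.035 [0.0497, 0.093]
  x-0.025 [0.0417, 0.0924]
  x-0.015 [0.058, 0.1135]
  x-0.005 [0.0544, 0.1116]
  x+0.005 [0.0561, 0.113]
  x+0.015 [0.0404, 0.09]
  x+0.025 [0.0404, 0.0609]
  x+0.035 None
  x+0.045 None
scene [0.6533 0.0289 0.0637] 0.88
scene 541
  x-0.045 [0.0503, 0.0954]
  x-0.035 [0.0522, 0.0944]
  x-0.025 [0.043, 0.096]
  x-0.015 [0.0471, 0.1118]
  x-0.005 [0.0525, 0.1115]
  x+0.005 [0.0409, 0.1133]
  x+0.015 [0.0387, 0.1098]
  x+0.025 [0.0404, 0.093]
  x+0.035 [0.0514, 0.0698]
  x+0.045 None
tray_corner 0.97 [0.5817 0.0816 0.0134] yaw 0.3
tray_eye 0.65 [0.7332 0.0603 0.0133] yaw 359.9
long_bay 0.7 [0.6536 0.0272 0.0081] yaw 1.1
hut_center 0.72 [ 0.6342 -0.0611  0.0408] yaw 0.9
tray_corner 0.7 [0.5809 0.0826 0.0119] yaw 0.4
long_bay 0.62 [ 0.6551  0.025  -0.0007] yaw 0.9
hut_center 0.94 [ 0.6332 -0.0628  0.0364] yaw 2.3
```

View pics/v12.png

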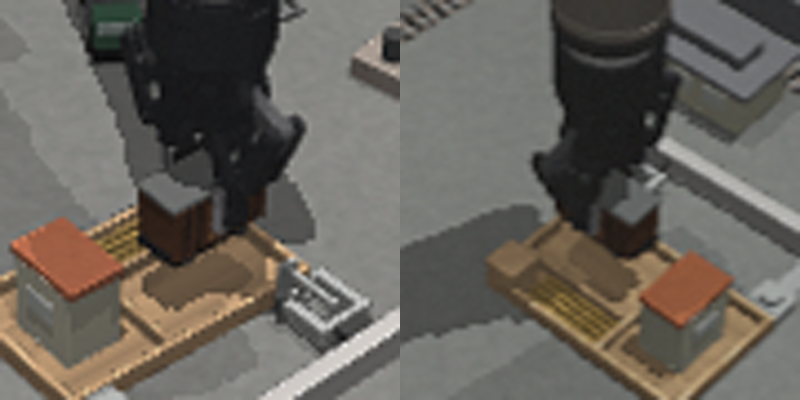

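Both crops show the van level above the long bay, with hut and tray undisturbed and the gate shut. Lowering.

>>> {"api": "send_rows", "payload": {
  "deltas": "0 0.001 0.012 0; 0 0.001 0.024 0; 0 0.001 0.028 0; 0 0.001 0.028 0"
}}

```text
t: 36.9
eef_pos: [0.6523, 0.029, 0.0388]
tool_rot: [-0.001, 0.704, 0.711, -0.001]
contact_force: [0.2, -0.3, -1.0]
gripper_width: 0.394
grasp_force: 30.4
```

>>> {"api": "send_rows", "payload": {
  "deltas": "0 0 0.001 0; 0 0 0.002 0; 0 0 0.003 0"
}}

```text
t: 37.2
eef_pos: [0.6535, 0.029, 0.0376]
tool_rot: [0.0, 0.704, 0.711, 0.0]
contact_force: [0.2, -0.1, -0.8]
gripper_width: 0.395
grasp_force: 30.4
```

>>> {"api": "send_rows", "payload": {
  "deltas": "0 0 0.001 0; 0 0 0.002 0; 0 0 0.003 0; 0 0 0.003 0"
}}

```text
t: 37.6
eef_pos: [0.6532, 0.029, 0.0341]
tool_rot: [-0.0, 0.704, 0.711, -0.0]
contact_force: [-0.5, -0.6, -1.8]
gripper_width: 0.397
grasp_force: 30.4
```

>>> {"api": "send_rows", "payload": {
  "deltas": "0 0 0.001 0; 0 0 0.001 0"
}}

```text
t: 37.8
eef_pos: [0.6532, 0.0291, 0.0332]
tool_rot: [-0.0, 0.704, 0.711, -0.0]
contact_force: [0.8, -0.2, -1.3]
gripper_width: 0.393
grasp_force: 30.4
```

>>> {"api": "send_rows", "payload": {
  "deltas": "0 0 0.001 0; 0 0 0.001 0"
}}

```text
t: 38.0
eef_pos: [0.6533, 0.029, 0.0331]
tool_rot: [-0.0, 0.704, 0.711, 0.0]
contact_force: [-3.1, 0.7, 5.4]
gripper_width: 0.394
grasp_force: 31.2
```

Contact. Release and retreat.

>>> {"api": "send_rows", "payload": {
  "deltas": "0 0 0 0; 0 0 0 0; 0 0 0 0; 0 0 0 0",
  "claw": 0.6
}}

```text
t: 38.4
eef_pos: [0.6533, 0.029, 0.0322]
tool_rot: [0.0, 0.704, 0.711, -0.0]
contact_force: [-0.7, 0.9, -0.2]
gripper_width: 0.601
grasp_force: 0.0
```

>>> {"api": "send_rows", "payload": {
  "deltas": "0 0 -0.02 0; 0 0 -0.06 0; 0 0 -0.11 0; 0 0 -0.15 0; 0 0 -0.18 0"
}}

```text
t: 38.9
eef_pos: [0.654, 0.0286, 0.2153]
tool_rot: [0.001, 0.704, 0.71, 0.001]
contact_force: [-0.1, -0.4, -0.8]
gripper_width: 0.599
grasp_force: 0.0
```

>>> {"api": "send_rows", "payload": {
  "deltas": "0 -0.04 0 0; 0 -0.08 0 0; 0 -0.1 0 0; 0 -0.1 0 0; 0 -0.1 0 0"
}}

```text
t: 39.4
eef_pos: [0.5537, 0.0284, 0.2127]
tool_rot: [0.0, 0.703, 0.711, 0.001]
contact_force: [0.3, 0.1, -0.1]
gripper_width: 0.599
grasp_force: 0.0
```

```bash
python3 - <<'E'
from h import *
p,T=tool(); o=bot.get_obs(); print(o["t"],p)
for n in ["wrist","side","scene"]:
    c=bot.read_camera(n); W=cloud(c); print(n); trayyaw(c)
    for q in ["van_center","lorry_center","buffer_center","tank_center","hook_seat"]:
        for r in bot.landmark_of(c,q):
            if r["confidence"]>.5: print(q,np.round(r["xyz"],4),round(r["confidence"],2))
    s=(np.abs(W[...,0]-.653)<.05)&(np.abs(W[...,1]-.029)<.06)&(W[...,2]>.05)&(W[...,2]<.066)
    if s.sum()>20: print("van roof",rect(W,s,.05,.066),np.polyfit(W[s][:,1],W[s][:,2],1).round(3))
    save(c,n+"13.png")
E
cp pics/wrist13.png pics/last.png
```

```text
39.4 [0.55368419 0.02840654 0.21266995]
wrist
tray_eye 0.96 [0.7331 0.0609 0.0186] yaw 0.0
long_bay 0.85 [0.6559 0.0224 0.0029] yaw 1.1
hut_center 0.95 [ 0.6383 -0.0628  0.0354] yaw 1.1
van_center [0.6511 0.0291 0.0327] 0.9
lorry_center [0.6517 0.0288 0.0302] 0.68
lorry_center [0.4026 0.1576 0.0194] 0.57
hook_seat [0.73   0.064  0.0138] 0.94
hook_seat [0.5813 0.086  0.0169] 0.63
van roof (array([652.9,  27.6]), array([34.3, 75. ]), 0.5, np.float64(0.0582), 2292) [0.    0.058]
side
tray_corner 0.7 [0.5813 0.084  0.0111] yaw 0.0
tray_eye 0.81 [0.7337 0.0589 0.0154] yaw 359.7
long_bay 0.56 [ 0.6581  0.0292 -0.0032] yaw 358.9
hut_center 0.93 [ 0.6351 -0.0603  0.0401] yaw 0.1
van_center [0.6542 0.0233 0.0336] 0.59
lorry_center [0.5785 0.083  0.0109] 0.75
lorry_center [0.4067 0.1583 0.0192] 0.56
buffer_center [0.4595 0.2577 0.0085] 0.54
tank_center [ 0.3843 -0.3955  0.0259] 0.94
van roof (array([653.4,  25.2]), array([37.8, 74.9]), 1.1, np.float64(0.0573), 205) [-0.001  0.057]
scene
tray_corner 0.9 [0.5792 0.0825 0.013 ] yaw 0.7
tray_eye 0.63 [0.7328 0.0562 0.0134] yaw 359.8
long_bay 0.82 [0.6545 0.0295 0.0039] yaw 0.3
hut_center 0.66 [ 0.6357 -0.0634  0.0379] yaw 2.2
van_center [0.6532 0.0288 0.03  ] 0.6
van_center [0.6534 0.0263 0.0056] 0.56
lorry_center [0.409  0.1598 0.0193] 0.6
buffer_center [0.4617 0.2615 0.0138] 0.63
tank_center [ 0.3822 -0.3963  0.0233] 0.8
hook_seat [0.7294 0.0595 0.0157] 0.83
van roof (array([653.8,  28.7]), array([76.4, 38.9]), 89.8, np.float64(0.0576), 288) [0.01  0.057]
```

View pics/wrist13.png

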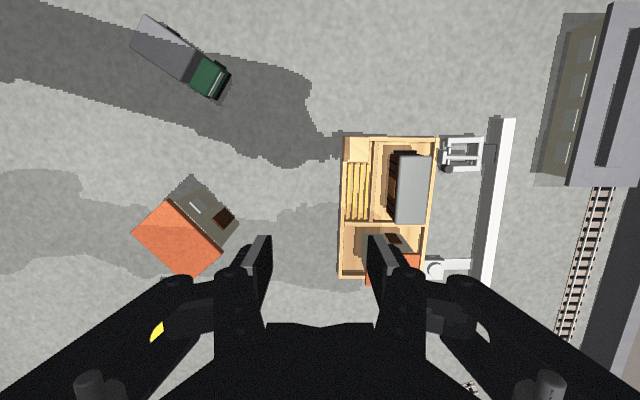

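The van stands level in the long bay (405,187), the hut is in the square bay (395,260), and the eye is in the hook (460,152). The bystanders haven't moved.

```bash
python3 -c "
from station import bot
print(bot.hand_in())"
```

```text
the job is handed in; nothing more can be done
None
```

I handed the job in at about 39 s of robot time: the hut is upright in the square bay, the tray's eye is caught behind the shut gate, the van stands level on its wheels lengthwise in the long bay, and the lorry, tank wagon and buffer stop are where they were (levelling the van on the table briefly pressed at about 29 N).

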